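# Open the pressure cap of the bench oil pot

## Task

Open the blue oil pot for refilling: turn its black pressure cap anticlockwise, without pushing it down, until it comes up against its first stop, then press it down against the spring and turn it on past the stop to the release position. Lift the cap off and gently stand it upright in the middle of the round yellow drip dish, letting go only once it stands there. Use a feeling hand (never force the cap against its stops or its seat) and leave the dish and the other things on the bench where they are.

Things in the scene. Friction and masses are not known exactly. Their poses are not given: they have to be found in the camera images.
- oil_pot: Blue round oil pot fixed to the bench: foot 100 mm across, body 86 mm across, 60 mm high, on it a steel neck 59 mm across, its top 92 mm up; round sight glass on the -x side. Origin: centre of the underside; z up, the axis of neck and cap. Cap angle = from the pot's x axis to the cap's x axis, anticlockwise from above: 0 is the shut end (red stripe), 1.25 rad the release position (green stripe).
- neck_top (a point): Centre of the neck's mouth, 92 mm above the pot's underside. In the neck is a slotted bayonet ring. From 1.17 rad to the hard end at 1.30 rad the cap's lugs face the slots and the cap comes up straight; its stem is clear of the neck after 12 mm of lift from its seat.
- cap: Black pressure cap, about 80 g, loose, 68 mm across, held in the neck by two lugs along its +x and -x, 23 mm from the axis, at the foot of its 26 mm stem. Origin: lower end of the stem, centre, z up; 80 mm above the pot's underside when seated. Skirt and flange 12 to 27 mm above the origin. Starts shut, at 0.03 to 0.12 rad, turns easily to the first stop. Alike after half a turn. 2 mm sideways play.
- cap_grip (a point): On the cap's axis, 46 mm above its origin, in the finger bar: 56 mm long along the cap's x (white line at +x end), 13 mm thick along y, from 27 to 55 mm above the origin, with the flange below. A spring pushes the cap up: pressing takes about 5 N to start, 9 N at 4 mm, 10 N at 5 mm; it must be down over 4 mm to pass the first stop and lands hard on the neck at 7 mm. Keep below 20 N.
- first_stop: First stop, hidden in the neck: two pins hanging 4 mm down under the ring, 19 mm from the axis. Origin and axes are the pot's: this pose does not tell where the pins stand. The cap meets them somewhere from 0.26 to 0.60 rad, different in each pot: it must be felt. Lean on it with 0.1 to 0.4 N m of twist (over 0.5 N m is forcing it): with a firm grip that is some 0.02 to 0.06 rad after the touch.
- drip_dish: Round yellow drip dish, loose (0.4 kg), 100 mm across, 12 mm high; flat inner floor 87 mm across, 4 mm above its underside. Origin: centre of the underside.
- oil_bottle: Bystander: white oil bottle with a red spout, standing, 38 mm across, 120 mm high; origin at the centre of its underside.
- tape_roll: Bystander: roll of beige tape lying flat, 68 mm across, 24 mm high; origin at the centre of its underside.
- marker_red: Bystander: red and white marker lying on the bench, 119 mm long along its y axis, 17 mm thick; origin under its middle.
- side_cutters: Bystander: side cutters with red handles lying on the bench, 118 mm long along their y axis, 14 mm high; origin under their middle.
- driver_blue: Bystander: screwdriver with a blue handle lying on the bench, 125 mm long along its y axis, 18 mm thick; origin under its middle.

How it is judged:
By the outcome, as a careful person would: the job done as asked, in the order asked, and still so for the second after the job is handed in, with the robot touching nothing.
It also fails if it takes over 72 s, if anything falls off the work surface, if the arm or the gripper's body presses on something with over 40 N, if the wrist force passes 120 N, or if a joint passes its speed limit or range.

## Robot

A 6-joint arm with a two-finger parallel gripper is mounted at the origin on a cart in front of the work surface, level with it; the furniture and walls round the work are solid. World frame = base frame: x ahead of the robot, y to its left, z up, the work surface at z = 0. Lengths are in m, angles in rad, forces in N, time in s.
With the tool pointing down it reaches from about 0.35 to 0.85 m from the base axis. Payload 8.1 kg.
Tool frame: the origin (TCP) lies midway between the tips of the shut fingers; the grasp point (between the pads) lies 19 mm behind it; z points along the fingers, y is the line along which they close (so a half turn about z gives the same grasp; the last joint's range is limited). The gripper opens to 85 mm and grips with 20 to 120 N. Pads are 22 mm wide; open, the fingers measure 114 mm over their backs; the gripper's body (76 mm by 85 mm) begins 54 mm behind the grasp point. The pads swing forward as they close: fully open they stand 13 mm farther back than shut.
Start: joints at [1.173, 0.13, 1.488, -0, 1.523, -0.085], TCP at [0.185, 0.571, 0.231] pointing down, gripper open.
Joint ranges: [-2.96, 2.96], [-0.89, 2.26], [0.02, 2.5], [-1.34, 4.48], [0, 2.73], [-2.66, 2.66]. Speed limits (rad/s): [2.39, 2.39, 2.79, 3.14, 3.14, 3.14].

## Interface

Orientations are given as a unit quaternion [w, x, y, z].
In Python, from station import * gives the robot as it stands. The module is installed in compiled form; this text tells all that it offers.
- The arm moves only by the tool drive_tool, never from a script. Its argument "rows" is a list of rows, each a list of 5 numbers: the shift along the tool's x, y, z in m, then the turn about the tool's z in rad, then the opening, from 0 (shut) to 1 (fully open). In form: [[tx, ty, tz, yaw, hand], ...]. A call has 1 to 20 rows; each row shifts and turns the commanded pose from where the row before left it, along the tool's axes as they then stand; what a row does not reach is not made up. A row lasts 1/8 s, in which the tool goes at most 62.5 mm and 10.7 degrees, less where a joint would pass 70% of its speed; a pose out of reach is approached as far as the arm can. A call with a gripper value outside its range is refused whole. The fingers move at their own pace and stop on an object; "squeeze" is the grip in N (left out, the last holds). Time passes only in rows, so rows that do not move let the fingers close. It gives the time, the measured TCP pose, the force, the opening and the grip force at its end, in the units of the state.
- sense(): the state, without advancing time (a new reading comes with each control period).
- snapshot(name): name is "side" or "top" or "wrist"; returns a dict with "frame" (420x560x3 uint8, red, green, blue), "vfov" (degrees; the focal length in pixels is half the picture's height over the tangent of half this angle, whatever the lens; pixels are square), "cx", "cy" (the principal point, pixels), "D" ([k1, k2, p1, p2, k3] as OpenCV has them; the pictures are not rectified), "T" (4x4, takes a point from camera to world coordinates). Camera axes: x right, y down, z forward; pixel columns grow to the right and rows downward; lengths in m; the calibration is good to about 2 mm. A picture is of the moment at which its call begins. There is no depth.
- hand_in(): hands the job in; it is judged then, once.
The state is a dict: "clock": time; "joints": joint angles; "dq": joint speeds; "tau": joint torques, N m; "tcp_pos": TCP position; "orientation": TCP orientation; "wrist_force": force on the tool from outside, world axes, zero at the start; "torque": the same for the moment, N m; "width": opening from 0.0 (shut) to 1.0 (fully open); "finger_force": force on a finger pad.
Only numpy, scipy, OpenCV 4.12 (cv2) and the standard library are available. Lean on these libraries where they do the work, as an engineer would, in place of code of your own. Each camera call takes 0.05 s, during which the arm holds its last target. There are 200 camera calls.

## Working session

There is one attempt and no reset: what is moved stays moved. The work goes in short steps, Python scripts to look and compute and a tool call to move; the robot and the scene stay as the last step left them, time stands still between calls to the robot, and variables do not carry over. Pictures are saved under pics/ and viewed, at most 10 in all, crops included, and the job is handed in when it is done.

Besides the shell and the picture viewer there is one more tool, called in YAML: its name, and indented under it one key for each argument. drive_tool: Moves the arm, as the interface text tells. Its arguments: {"type":"object","properties":{"rows":{"type":"array","items":{"type":"array","items":{"type":"number"}}},"squeeze":{"type":"number"}},"required":["rows"]}

```bash
mkdir -p pics; cat > h.py <<'E'
from station import *
import numpy as np, cv2
def K(s):
    f=s["frame"].shape[0]/2/np.tan(np.radians(s["vfov"])/2)
    return np.array([[f,0,s["cx"]],[0,f,s["cy"]],[0,0,1]])
def ray(s,uv,z):
    p=cv2.undistortPoints(np.array(uv,float).reshape(-1,1,2),K(s),np.array(s["D"],float)).reshape(-1,2)
    T=np.array(s["T"]);d=np.c_[p,np.ones(len(p))]@T[:3,:3].T;o=T[:3,3]
    return o+d*((z-o[2])/d[:,2])[:,None]
def proj(s,P):
    T=np.linalg.inv(np.array(s["T"]));r,_=cv2.Rodrigues(T[:3,:3])
    return cv2.projectPoints(np.array(P,float).reshape(-1,3),r,T[:3,3],K(s),np.array(s["D"],float))[0].reshape(-1,2)
def save(s,n): cv2.imwrite(f"pics/{n}.png",s["frame"][:,:,::-1])
E
python3 - <<'E'
from h import *
a=[snapshot(n) for n in("top","side","wrist")]
for s in a: print(np.round(s["T"],3).tolist(),s["vfov"],s["D"])
save(a[0],"top0");cv2.imwrite("pics/sw0.png",np.hstack([cv2.resize(x["frame"][:,:,::-1],(400,300)) for x in a[1:]]))
print(sense())
E
```

```text
[[0.021, -0.981, 0.193, 0.321], [-1.0, -0.018, 0.017, -0.03], [-0.013, -0.193, -0.981, 0.994], [0.0, 0.0, 0.0, 1.0]] 57.07166948074847 [-0.09550863  0.          0.          0.          0.        ]
[[-0.999, 0.023, -0.038, 0.516], [0.044, 0.609, -0.792, 0.697], [0.004, -0.793, -0.609, 0.668], [0.0, 0.0, 0.0, 1.0]] 54.729448907563714 [-0.06210737  0.          0.          0.          0.        ]
[[0.307, 0.903, 0.299, 0.107], [0.952, -0.291, -0.098, 0.596], [-0.002, 0.315, -0.949, 0.373], [0.0, 0.0, 0.0, 1.0]] 59.70329065559997 [-0.00899419  0.          0.          0.          0.        ]
{'clock': 0.15, 'joints': array([ 1.17261505e+00,  1.31015367e-01,  1.48903946e+00, -2.84597202e-05,
        1.52299038e+00, -8.53837670e-02]), 'dq': array([ 0.00046314, -0.00113234, -0.00210609, -0.00085047,  0.00137529,
       -0.00074394]), 'tau': array([ 4.93556090e-04, -5.70063722e+01, -5.01160812e+01, -2.93266967e-04,
        9.61386133e-03,  6.53041695e-06]), 'tcp_pos': array([0.18444675, 0.57049889, 0.2304632 ]), 'orientation': array([-1.60095024e-04,  1.55761211e-01,  9.87794471e-01, -7.08552786e-04]), 'wrist_force': array([ 0.35397897,  0.58250535, -0.24667366]), 'torque': array([ 0.00676787,  0.01686721, -0.04579595]), 'finger_force': 0.0, 'width': 1.0037932916812475}
```

View pics/top0.png

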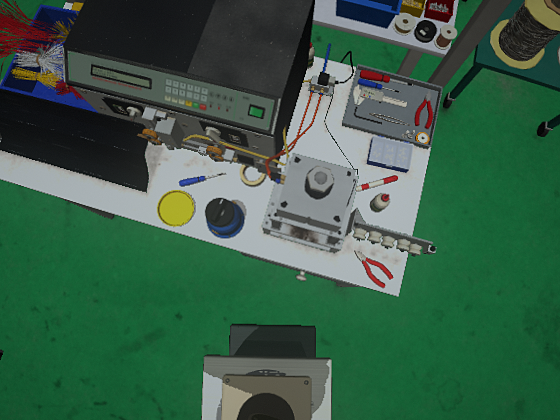

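View pics/sw0.png

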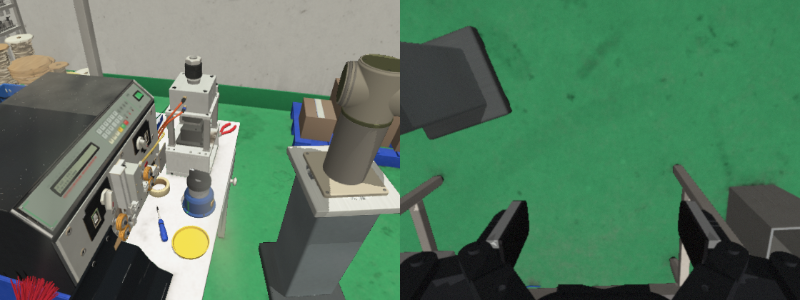

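Top view: the dish is at about (177,208), the pot with its black cap at about (224,216), and the press stands to the right of the pot. Side view: the pot is at about (278,265) and the dish at about (267,340), full-scale.

```bash
python3 - <<'E'
from h import *
t=snapshot("top");s=snapshot("side")
def ell(im,lo,hi,box):
    m=cv2.inRange(cv2.cvtColor(im["frame"],cv2.COLOR_RGB2HSV),lo,hi)
    k=np.zeros_like(m);x0,y0,x1,y1=box;k[y0:y1,x0:x1]=m[y0:y1,x0:x1]
    c=max(cv2.findContours(k,cv2.RETR_EXTERNAL,cv2.CHAIN_APPROX_NONE)[0],key=cv2.contourArea)
    return cv2.fitEllipse(cv2.convexHull(c)),cv2.boundingRect(c)
for im,by,bk in((t,(150,180,202,235),(200,190,250,230)),(s,(230,300,310,370),(250,230,310,285))):
    e,b=ell(im,(20,100,100),(35,255,255),by);print("dish",e,b,ray(im,[e[0]],.012).round(4))
    e,b=ell(im,(0,0,0),(180,255,60),bk);print("black",e,b,ray(im,[e[0]],.107).round(4),ray(im,[e[0]],.12).round(4))
a=cv2.resize(t["frame"][180:250,150:260],None,fx=5,fy=5,interpolation=2)
b=cv2.resize(s["frame"][220:330,240:320],(255,350),interpolation=2)
cv2.imwrite("pics/crop1.png",np.hstack([a[:350,:545],b])[:,:,::-1])
E
```

```text
dish ((175.22779846191406, 207.759765625), (35.609493255615234, 37.58225631713867), 51.55756378173828) (157, 190, 37, 37) [[0.5233 0.2493 0.012 ]]
black ((220.09823608398438, 211.94845581054688), (28.459022521972656, 30.530803680419922), 75.96643829345703) (205, 198, 30, 29) [[0.4956 0.1146 0.107 ]] [[0.4931 0.1125 0.12  ]]
dish ((266.48486328125, 338.8709716796875), (47.02470016479492, 52.35710525512695), 85.89713287353516) (241, 316, 52, 47) [[0.5213 0.2528 0.012 ]]
black ((265.5873718261719, 252.9024658203125), (7.897955417633057, 26.281984329223633), 172.8974609375) (262, 239, 8, 27) [[0.5192 0.1215 0.107 ]] [[0.5191 0.1349 0.12  ]]
```

View pics/crop1.png

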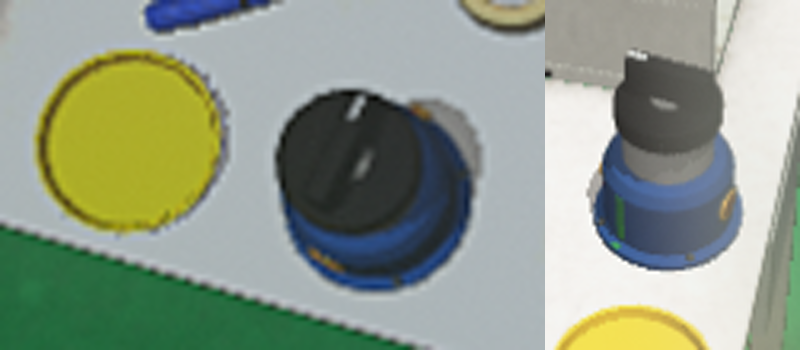

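The white line marks the bar's +x end, at top pixel about (221,201), so the bar lies at about -0.47 rad in world. I put the cap at about (0.495, 0.113) and the dish at about (0.522, 0.251). Next I move above the pot.

drive_tool:
  rows:
    - [-0.031,-0.0243,0,0,1]
    - [-0.031,-0.0243,0,0,1]
    - [-0.031,-0.0243,0,0,1]
    - [-0.031,-0.0243,0,0,1]
    - [-0.031,-0.0243,0,0,1]
    - [-0.031,-0.0243,0,0,1]
    - [-0.031,-0.0243,0,0,1]
    - [-0.031,-0.0243,0,0,1]
    - [-0.031,-0.0243,0,0,1]
    - [-0.031,-0.0243,0,0,1]
    - [-0.031,-0.0243,0,0,1]
    - [-0.031,-0.0243,0,0,1]
    - [-0.031,-0.0243,0,0,1]
    - [-0.031,-0.0243,0,0,1]
    - [0,0,0,0.157,1]
    - [0,0,0,0,1]
    - [0,0,0,0,1]

```text
clock: 2.38
tcp_pos: [0.4927, 0.114, 0.2313]
orientation: [-0.0, 0.231, 0.973, 0.0]
wrist_force: [-0.2, 0.2, -0.8]
width: 0.999
finger_force: 0.0
```

```bash
python3 - <<'E'
from h import *
w=snapshot("wrist");save(w,"w1");s=sense();print(s["tcp_pos"],s["orientation"],s["joints"],s["wrist_force"],s["torque"])
print(proj(w,[[.495,.113,.135],[.495,.113,.107]]))
E
```

```text
[0.49263436 0.1140562  0.23127796] [-7.67589666e-06  2.31072036e-01  9.72936644e-01  1.05765332e-05] [ 1.26069599e-01 -1.26939138e-01  1.74586320e+00  2.52291326e-05
  1.52267553e+00 -9.78369152e-01] [0.62379691 0.37395144 0.67965949] [0.02007678 0.00254859 0.00680189]
[[285.0608151  217.60859017]
 [285.01007059 205.43018619]]
```

View pics/w1.png

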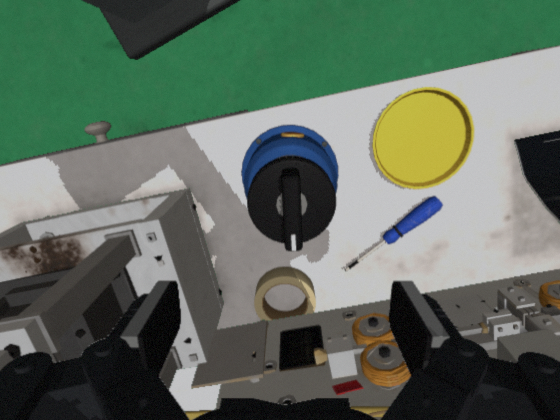

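The wrist view shows the flange centred near (291,200). The bar runs from (290,170) to the white end at (294,249), and the dish is near (423,138).

```bash
python3 - <<'E'
from h import *
w=snapshot("wrist");hsv=cv2.cvtColor(w["frame"],cv2.COLOR_RGB2HSV)
m=np.zeros(hsv.shape[:2],np.uint8);b=(hsv[...,2]<70)&~((hsv[...,1]>140)&(hsv[...,2]>45)); m[150:255,240:342]=b[150:255,240:342]*255
m=cv2.morphologyEx(m,cv2.MORPH_OPEN,np.ones((3,3)))
c=max(cv2.findContours(m,1,2)[0],key=cv2.contourArea);h=cv2.convexHull(c)
print(cv2.boundingRect(c),cv2.fitEllipse(h),ray(w,[cv2.fitEllipse(h)[0]],.107))
cv2.imwrite("pics/z.png",np.hstack([cv2.resize(w["frame"][150:260,235:345][:,:,::-1],(500,500)),cv2.resize(cv2.cvtColor(m[150:260,235:345],8),(300,300)).repeat(1,0) if 0 else cv2.resize(cv2.cvtColor(m[150:260,235:345],8),(300,500))]))
m2=cv2.inRange(hsv,(20,100,100),(35,255,255));m2[:,:360]=0;m2[210:]=0
c=max(cv2.findContours(m2,1,2)[0],key=cv2.contourArea);e=cv2.fitEllipse(cv2.convexHull(c));print("dish",e,ray(w,[e[0]],.012))
p=ray(w,[[290.,170],[294,249]],.135);d=p[1]-p[0];print(p,np.arctan2(d[1],d[0]),np.linalg.norm(d))
E
```

```text
(247, 156, 89, 95) ((291.07305908203125, 201.52076721191406), (86.90159606933594, 93.13538360595703), 176.47528076171875) [[0.49429612 0.11862474 0.107     ]]
dish ((422.5122985839844, 137.55172729492188), (95.10801696777344, 107.14390563964844), 44.66463088989258) [[0.52002511 0.25113943 0.012     ]]
[[0.46659032 0.13103022 0.135     ]
 [0.51904159 0.10815584 0.135     ]] -0.41124083257699046 0.057222141501746066
```

View pics/z.png

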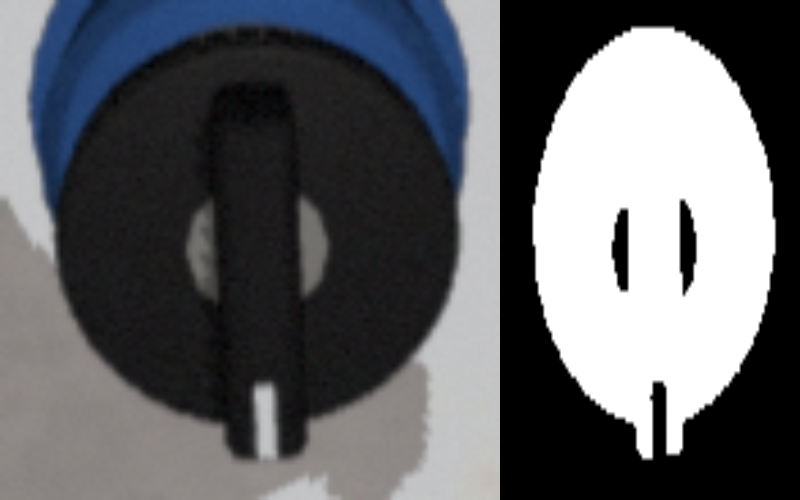

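```bash
python3 - <<'E'
from h import *
w=snapshot("wrist");hsv=cv2.cvtColor(w["frame"],cv2.COLOR_RGB2HSV)
o=cv2.inRange(hsv,(8,90,90),(28,255,255));o[:120]=0;o[150:]=0;o[:,:270]=0;o[:,315:]=0
ys,xs=np.nonzero(o);print("glass",xs.mean(),ys.mean(),xs.min(),xs.max(),ys.min(),ys.max())
b=cv2.inRange(hsv,(100,100,40),(125,255,255));b[:,:235]=0;b[:,345:]=0;b[:115]=0;b[205:]=0
c=max(cv2.findContours(b,1,1)[0],key=cv2.contourArea).reshape(-1,2);print("blue",c.min(0),c.max(0))
# foot outline: outermost points, circle of radius 50 fitted at foot height
P=[]
for y in range(130,172,3):
    r=np.nonzero(b[y])[0]
    if len(r)>10: P+= [[r[0],y],[r[-1],y]]
for z in(.004,.012):
    Q=ray(w,np.array(P,float),z)[:,:2];A=np.c_[2*Q,np.ones(len(Q))];s=np.linalg.lstsq(A,(Q**2).sum(1),rcond=None)[0]
    print(z,s[:2],np.sqrt(s[2]+s[:2]@s[:2]))
for z in (.02,.03,.04,.05):
    g=ray(w,[[xs.mean(),ys.mean()]],z)[0]
    for ctr in((.493,.119),):
        d=g[:2]-ctr;print(z,np.linalg.norm(d),np.arctan2(d[1],d[0])-np.pi)
E
```

```text
glass 291.75308641975306 134.69135802469137 281 303 133 137
blue [242 125] [337 195]
0.004 [0.49555704 0.11797472] 0.048450902886040974
0.012 [0.493916   0.11868074] 0.0474024592734522
0.02 0.03883827258994642 -0.5228348869985804
0.03 0.03998222537328355 -0.5163212883855506
0.04 0.041127780075454555 -0.5101702944736992
0.05 0.04227480647118013 -0.5043528755014792
```

drive_tool:
  rows:
    - [0.0016,0.0048,0,-0.062,1]
    - [0,0,0.02,0,1]
    - [0,0,0.02,0,1]
    - [0,0,0.02,0,1]
    - [0,0,0.015,0,1]
    - [0,0,0.015,0,1]
    - [0,0,0.01,0,1]
    - [0,0,0.01,0,1]
    - [0,0,0.01,0,1]
    - [0,0,0,0,1]
    - [0,0,0,0,1]

```text
clock: 3.9
tcp_pos: [0.4939, 0.1187, 0.1117]
orientation: [0.0, 0.202, 0.979, 0.0]
wrist_force: [0.9, 0.6, 0.2]
width: 0.996
finger_force: 0.0
```

drive_tool:
  rows:
    - [0,0,0,0,0.5]
    - [0,0,0,0,0.25]
    - [0,0,0,0,0]
    - [0,0,0,0,0]
    - [0,0,0,0,0]
    - [0,0,0,0,0]
    - [0,0,0,0,0]
    - [0,0,0,0,0]
  squeeze: 60

```text
clock: 4.9
tcp_pos: [0.4937, 0.1187, 0.1115]
orientation: [0.0, 0.202, 0.979, 0.0]
wrist_force: [-1.4, 0.7, 4.0]
width: 0.139
finger_force: 61.4
```

```bash
cat >> h.py <<'E'
def st():
    s=sense();q=s["orientation"];print(round(s["clock"],2),"p",np.round(s["tcp_pos"],4),"capang",round(2*np.arctan2(q[2],q[1])-np.pi,4),"F",np.round(s["wrist_force"],2),"M",np.round(s["torque"],3),"w",round(s["width"],3),"ff",round(s["finger_force"],1),"j6",round(s["joints"][5],3))
E
python3 -c "
from h import *
st()"
```

```text
4.9 p [0.4937 0.1187 0.1115] capang -0.4078 F [-1.38  0.69  4.  ] M [0.047 0.261 0.009] w 0.139 ff 61.4 j6 -1.028
```

drive_tool:
  rows:
    - [0,0,-0.0003,0,0]
    - [0,0,0,-0.02,0]
    - [0,0,0,-0.02,0]
    - [0,0,0,-0.02,0]
    - [0,0,0,-0.02,0]
    - [0,0,0,0,0]

```text
clock: 5.65
tcp_pos: [0.4936, 0.1186, 0.1116]
orientation: [0.0, 0.163, 0.987, -0.0]
wrist_force: [0.5, -1.5, 2.5]
width: 0.141
finger_force: 61.2
```

```bash
python3 -c "
from h import *
st()"
```

```text
5.65 p [0.4936 0.1186 0.1116] capang -0.3274 F [ 0.48 -1.51  2.49] M [-0.16  -0.015 -0.003] w 0.141 ff 61.2 j6 -1.109
```

drive_tool:
  rows:
    - [0,0,-0.0002,-0.02,0]
    - [0,0,0,-0.02,0]
    - [0,0,0,0,0]

```text
clock: 6.02
tcp_pos: [0.4935, 0.1185, 0.1115]
orientation: [-0.0, 0.143, 0.99, -0.0]
wrist_force: [0.8, -0.5, -0.9]
width: 0.134
finger_force: 60.9
```

```bash
python3 -c "
from h import *
st()"
```

```text
6.03 p [0.4935 0.1185 0.1115] capang -0.2874 F [ 0.75 -0.46 -0.85] M [-0.226 -0.194  0.041] w 0.134 ff 60.9 j6 -1.149
```

drive_tool:
  rows:
    - [0,0,0,-0.02,0]
    - [0,0,0,-0.02,0]
    - [0,0,0,0,0]

```text
clock: 6.4
tcp_pos: [0.4934, 0.1186, 0.1116]
orientation: [-0.0, 0.123, 0.992, -0.0]
wrist_force: [0.3, -0.9, -1.7]
width: 0.138
finger_force: 60.7
```

```bash
python3 -c "
from h import *
st()"
```

```text
6.4 p [0.4934 0.1186 0.1116] capang -0.2473 F [ 0.3  -0.95 -1.71] M [-0.238 -0.072 -0.006] w 0.138 ff 60.7 j6 -1.189
```

drive_tool:
  rows:
    - [0,0,0,-0.02,0]
    - [0,0,0,-0.02,0]
    - [0,0,0,0,0]

```text
clock: 6.78
tcp_pos: [0.4934, 0.1186, 0.1116]
orientation: [-0.0, 0.103, 0.995, -0.0]
wrist_force: [0.5, -1.6, -2.8]
width: 0.141
finger_force: 60.6
```

```bash
python3 -c "
from h import *
st()"
```

```text
6.78 p [0.4934 0.1186 0.1116] capang -0.2073 F [ 0.53 -1.56 -2.77] M [-0.286  0.021  0.017] w 0.141 ff 60.6 j6 -1.229
```

drive_tool:
  rows:
    - [0,0,0.0001,-0.02,0]
    - [0,0,0,-0.02,0]
    - [0,0,0,0,0]

```text
clock: 7.15
tcp_pos: [0.4934, 0.1187, 0.1116]
orientation: [-0.0, 0.084, 0.997, -0.0]
wrist_force: [-1.0, -1.0, -1.6]
width: 0.14
finger_force: 60.6
```

```bash
python3 -c "
from h import *
st()"
```

```text
7.15 p [0.4934 0.1187 0.1116] capang -0.1673 F [-1.04 -0.98 -1.61] M [-0.302  0.231 -0.006] w 0.14 ff 60.6 j6 -1.269
```

drive_tool:
  rows:
    - [0,0,0,-0.02,0]
    - [0,0,0,-0.02,0]
    - [0,0,0,0,0]

```text
clock: 7.52
tcp_pos: [0.4935, 0.1187, 0.1116]
orientation: [-0.0, 0.064, 0.998, -0.0]
wrist_force: [-0.7, -1.3, -2.6]
width: 0.141
finger_force: 60.5
```

```bash
python3 -c "
from h import *
st()"
```

```text
7.53 p [0.4935 0.1187 0.1116] capang -0.1273 F [-0.73 -1.27 -2.65] M [-0.208  0.163  0.058] w 0.141 ff 60.5 j6 -1.309
```

drive_tool:
  rows:
    - [0,0,0,-0.02,0]
    - [0,0,0,-0.02,0]
    - [0,0,0,0,0]

```text
clock: 7.9
tcp_pos: [0.4936, 0.1187, 0.1116]
orientation: [-0.0, 0.044, 0.999, 0.0]
wrist_force: [0.0, -1.3, -3.7]
width: 0.136
finger_force: 60.4
```

```bash
python3 -c "
from h import *
st()"
```

```text
7.9 p [0.4936 0.1187 0.1116] capang -0.0873 F [ 0.04 -1.25 -3.66] M [-0.23   0.072 -0.   ] w 0.136 ff 60.4 j6 -1.349
```

drive_tool:
  rows:
    - [0,0,0.0001,-0.02,0]
    - [0,0,0,-0.02,0]
    - [0,0,0,0,0]

```text
clock: 8.28
tcp_pos: [0.4936, 0.1186, 0.1116]
orientation: [0.0, 0.024, 1.0, -0.0]
wrist_force: [-1.0, 0.0, -3.3]
width: 0.136
finger_force: 60.5
```

```bash
python3 -c "
from h import *
st()"
```

```text
8.28 p [0.4936 0.1186 0.1116] capang -0.0473 F [-0.98  0.02 -3.25] M [-0.186  0.113 -0.034] w 0.136 ff 60.5 j6 -1.389
```

drive_tool:
  rows:
    - [0,0,0.0001,-0.02,0]
    - [0,0,0,-0.02,0]
    - [0,0,0,0,0]

```text
clock: 8.65
tcp_pos: [0.4937, 0.1186, 0.1116]
orientation: [0.0, 0.004, 1.0, -0.0]
wrist_force: [-1.3, -1.0, -1.8]
width: 0.139
finger_force: 60.7
```

```bash
python3 -c "
from h import *
st()"
```

```text
8.65 p [0.4937 0.1186 0.1116] capang -0.0073 F [-1.3  -1.03 -1.79] M [-0.389  0.143 -0.064] w 0.139 ff 60.7 j6 -1.429
```

drive_tool:
  rows:
    - [0,0,0,-0.02,0]
    - [0,0,0,0,0]

```text
clock: 8.9
tcp_pos: [0.4938, 0.1185, 0.1116]
orientation: [0.0, -0.006, 1.0, -0.0]
wrist_force: [-0.0, -2.7, -1.8]
width: 0.138
finger_force: 60.7
```

```bash
python3 -c "
from h import *
st()"
```

```text
8.9 p [0.4938 0.1185 0.1116] capang 0.0126 F [-0.03 -2.67 -1.76] M [-0.585  0.061 -0.078] w 0.138 ff 60.7 j6 -1.449
```

drive_tool:
  rows:
    - [0,0,0,-0.02,0]
    - [0,0,0,0,0]

```text
clock: 9.15
tcp_pos: [0.4938, 0.1183, 0.1116]
orientation: [0.0, -0.016, 1.0, -0.0]
wrist_force: [-0.1, -4.3, -1.5]
width: 0.132
finger_force: 60.8
```

```bash
python3 -c "
from h import *
st()"
```

```text
9.15 p [0.4938 0.1183 0.1116] capang 0.0324 F [-0.12 -4.3  -1.5 ] M [-0.919 -0.056 -0.195] w 0.132 ff 60.8 j6 -1.469
```

drive_tool:
  rows:
    - [0,0,0,-0.01,0]
    - [0,0,0,0,0]
    - [0,0,0,0,0]

```text
clock: 9.52
tcp_pos: [0.4938, 0.1183, 0.1116]
orientation: [0.0, -0.021, 1.0, -0.0]
wrist_force: [0.8, -4.9, -1.1]
width: 0.138
finger_force: 60.8
```

```bash
python3 -c "
from h import *
st()"
```

```text
9.53 p [0.4938 0.1183 0.1116] capang 0.0422 F [ 0.78 -4.9  -1.09] M [-1.072 -0.012 -0.193] w 0.138 ff 60.8 j6 -1.478
```

drive_tool:
  rows:
    - [0,0,0,0.02,0]
    - [0,0,0,0.02,0]
    - [0,0,0.001,0,0]
    - [0,0,0.001,0,0]
    - [0,0,0.001,0,0]
    - [0,0,0.001,0,0]
    - [0,0,0,0,0]
    - [0,0,0,0,0]
  squeeze: 90

```text
clock: 10.52
tcp_pos: [0.4941, 0.1187, 0.1087]
orientation: [0.001, -0.001, 1.0, 0.0]
wrist_force: [-3.7, -5.1, 7.0]
width: 0.131
finger_force: 89.6
```

```bash
python3 -c "
from h import *
st()"
```

```text
10.53 p [0.4941 0.1187 0.1087] capang 0.0024 F [-3.7  -5.06  7.01] M [-1.061  0.653 -0.015] w 0.131 ff 89.6 j6 -1.438
```

drive_tool:
  rows:
    - [0.0002,-0.0003,0.001,0,0]
    - [0,0,0.001,0,0]
    - [0,0,0.0005,0,0]
    - [0,0,0,0,0]
    - [0,0,0,0,0]

```text
clock: 11.15
tcp_pos: [0.4941, 0.1187, 0.1066]
orientation: [0.001, -0.001, 1.0, 0.0]
wrist_force: [-3.4, -3.9, 10.4]
width: 0.132
finger_force: 90.0
```

```bash
python3 -c "
from h import *
st()"
```

```text
11.15 p [0.4941 0.1187 0.1066] capang 0.0025 F [-3.41 -3.91 10.4 ] M [-0.858  0.799 -0.023] w 0.132 ff 90.0 j6 -1.439
```

drive_tool:
  rows:
    - [0,0,0.0004,-0.02,0]
    - [0,0,0,-0.02,0]
    - [0,0,0,-0.02,0]
    - [0,0,0,0,0]

```text
clock: 11.65
tcp_pos: [0.4945, 0.119, 0.1065]
orientation: [0.001, -0.031, 1.0, 0.001]
wrist_force: [-2.9, -1.8, 8.9]
width: 0.129
finger_force: 90.1
```

```bash
python3 -c "
from h import *
st()"
```

```text
11.65 p [0.4945 0.119  0.1065] capang 0.0629 F [-2.87 -1.81  8.9 ] M [-0.545  0.549 -0.026] w 0.129 ff 90.1 j6 -1.499
```

drive_tool:
  rows:
    - [0,0,0,-0.03,0]
    - [0,0,0,-0.03,0]
    - [0,0,0,-0.03,0]
    - [0,0,0,-0.03,0]
    - [0,0,0,-0.03,0]
    - [0,0,0,0,0]

```text
clock: 12.4
tcp_pos: [0.495, 0.1192, 0.1067]
orientation: [0.002, -0.106, 0.994, 0.001]
wrist_force: [0.3, -2.4, 9.4]
width: 0.131
finger_force: 90.1
```

```bash
python3 -c "
from h import *
st()"
```

```text
12.4 p [0.495  0.1192 0.1067] capang 0.213 F [ 0.28 -2.41  9.4 ] M [-0.353  0.296 -0.008] w 0.131 ff 90.1 j6 -1.649
```

drive_tool:
  rows:
    - [0,0,0,-0.03,0]
    - [0,0,0,-0.03,0]
    - [0,0,0,-0.03,0]
    - [0,0,0,-0.03,0]
    - [0,0,0,-0.03,0]
    - [0,0,0,-0.03,0]
    - [0,0,0,-0.03,0]
    - [0,0,0,-0.03,0]
    - [0,0,0,-0.03,0]
    - [0,0,0,0,0]

```text
clock: 13.65
tcp_pos: [0.4953, 0.1186, 0.1068]
orientation: [0.002, -0.239, 0.971, -0.0]
wrist_force: [-0.4, -4.1, 9.5]
width: 0.129
finger_force: 90.1
```

```bash
python3 -c "
from h import *
st()"
```

```text
13.65 p [0.4953 0.1186 0.1068] capang 0.4828 F [-0.44 -4.09  9.46] M [-0.85   0.075 -0.038] w 0.129 ff 90.1 j6 -1.919
```

drive_tool:
  rows:
    - [0,0,0,-0.03,0]
    - [0,0,0,-0.03,0]
    - [0,0,0,-0.03,0]
    - [0,0,0,-0.03,0]
    - [0,0,0,-0.03,0]
    - [0,0,0,-0.03,0]
    - [0,0,0,-0.02,0]
    - [0,0,0,0,0]

```text
clock: 14.65
tcp_pos: [0.4955, 0.1183, 0.1069]
orientation: [0.002, -0.335, 0.942, -0.001]
wrist_force: [0.4, -4.9, 8.3]
width: 0.132
finger_force: 90.1
```

```bash
python3 -c "
from h import *
st()"
```

```text
14.65 p [0.4955 0.1183 0.1069] capang 0.6825 F [ 0.41 -4.91  8.32] M [-1.09  -0.007 -0.058] w 0.132 ff 90.1 j6 -2.119
```

drive_tool:
  rows:
    - [0,0,0,-0.02,0]
    - [0,0,0,-0.02,0]
    - [0,0,0,-0.02,0]
    - [0,0,0,-0.01,0]
    - [0,0,0,0,0]

```text
clock: 15.28
tcp_pos: [0.4958, 0.1181, 0.1069]
orientation: [0.002, -0.367, 0.93, -0.001]
wrist_force: [1.5, -7.4, 9.2]
width: 0.134
finger_force: 89.9
```

```bash
python3 -c "
from h import *
st()"
```

```text
15.28 p [0.4958 0.1181 0.1069] capang 0.7521 F [ 1.5  -7.43  9.22] M [-1.319 -0.306 -0.177] w 0.134 ff 89.9 j6 -2.189
```

drive_tool:
  rows:
    - [0.0003,-0.0004,0,0.03,0]
    - [0,0,-0.001,0,0]
    - [0,0,-0.001,0,0]
    - [0,0,-0.001,0,0]
    - [0,0,-0.001,0,0]
    - [0,0,-0.001,0,0]
    - [0,0,-0.0005,0,0]
    - [0,0,0,0,0]

```text
clock: 16.27
tcp_pos: [0.4954, 0.1181, 0.1116]
orientation: [0.002, -0.353, 0.935, -0.001]
wrist_force: [3.9, -4.5, 4.3]
width: 0.134
finger_force: 89.1
```

```bash
python3 -c "
from h import *
st()"
```

```text
16.27 p [0.4954 0.1181 0.1116] capang 0.7223 F [ 3.94 -4.5   4.29] M [-0.797 -0.827 -0.053] w 0.134 ff 89.1 j6 -2.16
```

drive_tool:
  rows:
    - [0,0,-0.001,0,0]
    - [0,0,-0.001,0,0]
    - [0,0,0,0,0]

```text
clock: 16.65
tcp_pos: [0.4949, 0.118, 0.1125]
orientation: [0.002, -0.353, 0.936, -0.0]
wrist_force: [6.9, -3.1, -4.7]
width: 0.132
finger_force: 87.9
```

```bash
python3 -c "
from h import *
st()"
```

```text
16.65 p [0.4949 0.118  0.1125] capang 0.7222 F [ 6.86 -3.13 -4.71] M [-0.663 -1.267 -0.107] w 0.132 ff 87.9 j6 -2.16
```

drive_tool:
  rows:
    - [-0.0002,-0.0006,0.001,0,0]
    - [0,0,0.0005,0,0]
    - [0,0,0,-0.02,0]
    - [0,0,0,-0.01,0]
    - [0,0,0,0,0]

```text
clock: 17.27
tcp_pos: [0.4954, 0.1177, 0.1119]
orientation: [0.002, -0.367, 0.93, -0.0]
wrist_force: [3.0, -3.8, 5.6]
width: 0.129
finger_force: 89.5
```

```bash
python3 -c "
from h import *
st()"
```

```text
17.27 p [0.4954 0.1177 0.1119] capang 0.7524 F [ 2.99 -3.78  5.57] M [-0.76  -0.501 -0.134] w 0.129 ff 89.5 j6 -2.191
```

drive_tool:
  rows:
    - [-0.0002,-0.0004,-0.001,0,0]
    - [0,0,-0.0008,0,0]
    - [0,0,0,0,0]

```text
clock: 17.65
tcp_pos: [0.4951, 0.1174, 0.1124]
orientation: [0.001, -0.367, 0.93, -0.0]
wrist_force: [5.2, -2.8, -1.9]
width: 0.128
finger_force: 88.3
```

```bash
python3 -c "
from h import *
st()"
```

```text
17.65 p [0.4951 0.1174 0.1124] capang 0.7522 F [ 5.17 -2.79 -1.92] M [-0.675 -1.143 -0.095] w 0.128 ff 88.3 j6 -2.191
```

drive_tool:
  rows:
    - [-0.0002,-0.0003,0.001,0,0]
    - [0,0,0,-0.02,0]
    - [0,0,0,-0.01,0]
    - [0,0,0,0,0]

```text
clock: 18.15
tcp_pos: [0.4954, 0.1173, 0.112]
orientation: [0.001, -0.381, 0.925, -0.0]
wrist_force: [3.7, -3.8, 4.7]
width: 0.132
finger_force: 89.5
```

```bash
python3 - <<'E'
from h import *
st()
w=snapshot("wrist");s=snapshot("side")
cv2.imwrite("pics/c2.png",np.hstack([w["frame"][:,60:520],cv2.resize(s["frame"][190:310,230:325],(332,420),interpolation=2)])[:,:,::-1])
E
```

```text
18.15 p [0.4954 0.1173 0.112 ] capang 0.7821 F [ 3.66 -3.85  4.68] M [-0.729 -0.641 -0.244] w 0.132 ff 89.5 j6 -2.221
```

View pics/c2.png

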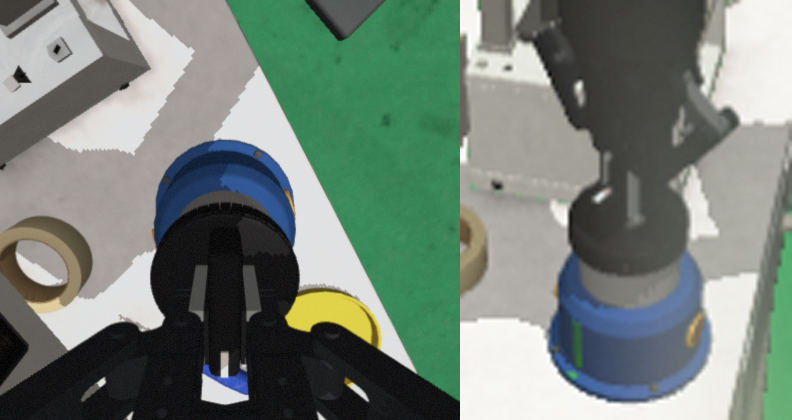

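The picture shows the bar still held between the pads and the cap sitting on the neck. The sideways load lies along the closing axis, so I take that off and back away from the end before lifting.

drive_tool:
  rows:
    - [0,0,0,0.03,0]
    - [0,0,0,0.03,0]
    - [0,-0.0006,0,0,0]
    - [0,-0.0006,0,0,0]
    - [0,0,0,0,0]

```text
clock: 18.88
tcp_pos: [0.4952, 0.1174, 0.1115]
orientation: [-0.0, -0.353, 0.935, 0.001]
wrist_force: [0.2, 0.7, 5.3]
width: 0.138
finger_force: 89.6
```

```bash
python3 -c "
from h import *
st()"
```

```text
18.88 p [0.4952 0.1174 0.1115] capang 0.7225 F [0.17 0.7  5.25] M [ 0.156 -0.055 -0.065] w 0.138 ff 89.6 j6 -2.163
```

drive_tool:
  rows:
    - [0,0,-0.0007,0,0]
    - [0,0,-0.0008,0,0]
    - [0,0,0,0,0]

```text
clock: 19.25
tcp_pos: [0.4947, 0.1165, 0.1122]
orientation: [-0.001, -0.353, 0.935, 0.0]
wrist_force: [0.0, 0.1, -0.2]
width: 0.131
finger_force: 88.8
```

```bash
python3 -c "
from h import *
st()"
```

```text
19.25 p [0.4947 0.1165 0.1122] capang 0.7224 F [ 0.03  0.1  -0.2 ] M [0.033 0.007 0.005] w 0.131 ff 88.8 j6 -2.163
```

drive_tool:
  rows:
    - [0,0,-0.001,0,0]
    - [0,0,0,0,0]

```text
clock: 19.5
tcp_pos: [0.4951, 0.1164, 0.1135]
orientation: [-0.001, -0.353, 0.936, 0.0]
wrist_force: [-1.1, 0.6, -0.4]
width: 0.135
finger_force: 88.6
```

```bash
python3 -c "
from h import *
st()"
```

```text
19.5 p [0.4951 0.1164 0.1135] capang 0.7222 F [-1.08  0.62 -0.39] M [ 0.071  0.154 -0.002] w 0.135 ff 88.6 j6 -2.163
```

Free now, and it follows the lift with only its own weight. I lift on gently.

drive_tool:
  rows:
    - [0,0,-0.0015,0,0]
    - [0,0,-0.0015,0,0]
    - [0,0,0,0,0]

```text
clock: 19.88
tcp_pos: [0.4953, 0.1165, 0.1169]
orientation: [-0.0, -0.353, 0.935, 0.0]
wrist_force: [-1.5, 1.3, -0.6]
width: 0.134
finger_force: 88.7
```

```bash
python3 -c "
from h import *
st()"
```

```text
19.88 p [0.4953 0.1165 0.1169] capang 0.7223 F [-1.55  1.3  -0.62] M [ 0.26   0.444 -0.016] w 0.134 ff 88.7 j6 -2.163
```

drive_tool:
  rows:
    - [0,0.0003,-0.0015,0,0]
    - [0,0.0002,-0.0015,0,0]
    - [0,0,-0.002,0,0]
    - [0,0,-0.002,0,0]
    - [0,0,-0.002,0,0]
    - [0,0,-0.003,0,0]
    - [0,0,-0.003,0,0]
    - [0,0,-0.005,0,0]
    - [0,0,-0.01,0,0]
    - [0,0,-0.02,0,0]
    - [0,0,-0.02,0,0]
    - [0,0,0,0,0]

```text
clock: 21.38
tcp_pos: [0.4967, 0.1169, 0.1894]
orientation: [0.002, -0.353, 0.936, -0.001]
wrist_force: [-0.8, -0.3, -0.8]
width: 0.129
finger_force: 88.7
```

```bash
python3 - <<'E'
from h import *
st()
w=snapshot("wrist");s=snapshot("side")
cv2.imwrite("pics/c3.png",np.hstack([w["frame"][:,60:520],cv2.resize(s["frame"][150:310,220:345],(332,420),interpolation=2)])[:,:,::-1])
q=sense()["orientation"];p=sense()["tcp_pos"]
from scipy.spatial.transform import Rotation as R
M=R.from_quat(np.r_[q[1:],q[0]]).as_matrix()
print(M.round(4)); print(M.T@(np.array([.5205,.2515,p[2]])-p))
hsv=cv2.cvtColor(w["frame"],cv2.COLOR_RGB2HSV);m=cv2.inRange(hsv,(20,100,80),(35,255,255));print((m>0).sum())
E
```

```text
21.38 p [0.4967 0.1169 0.1894] capang 0.7222 F [-0.83 -0.29 -0.82] M [-0.002 -0.01   0.004] w 0.129 ff 88.7 j6 -2.162
[[-7.504e-01 -6.610e-01  3.000e-04]
 [-6.610e-01  7.504e-01  0.000e+00]
 [-3.000e-04 -2.000e-04 -1.000e+00]]
[-1.07978089e-01  8.44280117e-02  1.16528777e-05]
6316
```

View pics/c3.png

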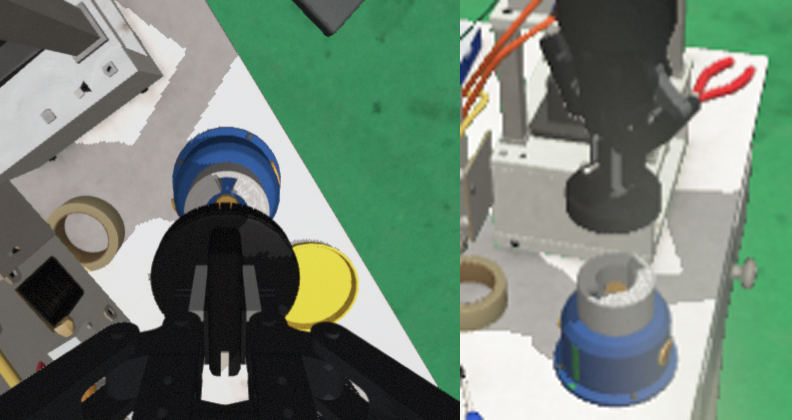

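The cap is clear of the open neck and held upright, with the dish undisturbed near (325,285) in the crop. Now I carry it over the dish.

drive_tool:
  rows:
    - [-0.0067,0.0053,0,0,0]
    - [-0.0134,0.0105,0,0,0]
    - [-0.0134,0.0105,0,0,0]
    - [-0.0134,0.0105,0,0,0]
    - [-0.0134,0.0105,0,0,0]
    - [-0.0134,0.0105,0,0,0]
    - [-0.0134,0.0105,0,0,0]
    - [-0.0134,0.0105,0,0,0]
    - [-0.0067,0.0053,0,0,0]
    - [0,0,0.02,0,0]
    - [0,0,0.025,0,0]
    - [0,0,0.025,0,0]
    - [0,0,0.025,0,0]
    - [0,0,0.02,0,0]
    - [0,0,0.01,0,0]
    - [0,0,0,0,0]
    - [0,0,0,0,0]

```text
clock: 23.6
tcp_pos: [0.5209, 0.251, 0.063]
orientation: [0.001, -0.353, 0.936, -0.0]
wrist_force: [0.1, 0.8, -1.6]
width: 0.131
finger_force: 88.7
```

```bash
python3 - <<'E'
from h import *
st()
w=snapshot("wrist");s=snapshot("side");t=snapshot("top")
p=sense()["tcp_pos"]
a=cv2.resize(s["frame"][240:400,200:340],(360,411),interpolation=2);b=cv2.resize(t["frame"][170:250,135:220],(436,411),interpolation=2)
cv2.imwrite("pics/c4.png",np.hstack([a,b])[:,:,::-1])
for n,im,box in(("s",s,(230,290,310,375)),("t",t,(150,180,202,235))):
    m=cv2.inRange(cv2.cvtColor(im["frame"],cv2.COLOR_RGB2HSV),(20,100,60),(35,255,255));x0,y0,x1,y1=box
    k=np.zeros_like(m);k[y0:y1,x0:x1]=m[y0:y1,x0:x1];ys,xs=np.nonzero(k)
    print(n,xs.min(),xs.max(),ys.min(),ys.max(),proj(im,[[p[0],p[1],p[2]-.0046],[.5215,.251,.012]]).round(1).tolist())
E
```

```text
23.6 p [0.5209 0.251  0.063 ] capang 0.7222 F [ 0.09  0.75 -1.58] M [-0.011 -0.005 -0.051] w 0.131 ff 88.7 j6 -1.933
s 240 292 322 362 [[266.2, 323.0], [266.3, 338.0]]
t 166 193 191 226 [[169.6, 204.9], [174.6, 208.4]]
```

View pics/c4.png

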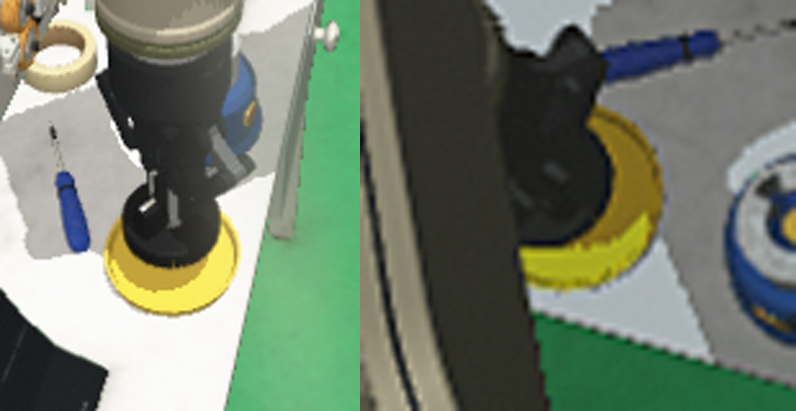

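The cap hangs centred over the dish: cap at about (172,225) and dish centre at about (172,262) in the side crop. The finger can clear the driver. I lower it by feel.

drive_tool:
  rows:
    - [0,0,0.008,0,0]
    - [0,0,0.007,0,0]
    - [0,0,0.005,0,0]
    - [0,0,0.003,0,0]
    - [0,0,0,0,0]
    - [0,0,0,0,0]

```text
clock: 24.5
tcp_pos: [0.5203, 0.2508, 0.0391]
orientation: [0.0, -0.353, 0.936, 0.0]
wrist_force: [0.7, 0.3, -1.1]
width: 0.129
finger_force: 88.7
```

```bash
python3 -c "
from h import *
st()"
```

```text
24.5 p [0.5203 0.2508 0.0391] capang 0.7222 F [ 0.7   0.31 -1.07] M [ 0.063 -0.03   0.009] w 0.129 ff 88.7 j6 -1.933
```

drive_tool:
  rows:
    - [0,0,0.001,0,0]
    - [0,0,0.001,0,0]
    - [0,0,0.0005,0,0]
    - [0,0,0,0,0]

```text
clock: 25.0
tcp_pos: [0.52, 0.2507, 0.0363]
orientation: [-0.0, -0.353, 0.936, 0.0]
wrist_force: [-0.0, -0.4, -1.0]
width: 0.136
finger_force: 88.7
```

```bash
python3 -c "
from h import *
st()"
```

```text
25.0 p [0.52   0.2507 0.0363] capang 0.7222 F [-0.02 -0.37 -0.95] M [ 0.081 -0.013 -0.013] w 0.136 ff 88.7 j6 -1.933
```

drive_tool:
  rows:
    - [-0.0008,-0.0007,0,0,0]
    - [0,0,0.0005,0,0]
    - [0,0,0.0004,0,0]
    - [0,0,0,0,0]

```text
clock: 25.5
tcp_pos: [0.5212, 0.2508, 0.0357]
orientation: [0.0, -0.353, 0.936, -0.0]
wrist_force: [-1.0, -0.4, 1.0]
width: 0.128
finger_force: 89.1
```

```bash
python3 -c "
from h import *
st()"
```

```text
25.5 p [0.5212 0.2508 0.0357] capang 0.7222 F [-1.04 -0.41  0.95] M [-0.044  0.097 -0.078] w 0.128 ff 89.1 j6 -1.933
```

drive_tool:
  rows:
    - [0,0,0.0002,0,0]
    - [0,0,0,0,0]
  squeeze: 30

```text
clock: 25.75
tcp_pos: [0.5213, 0.2508, 0.0357]
orientation: [0.0, -0.353, 0.936, -0.0]
wrist_force: [-2.2, -1.6, 3.9]
width: 0.129
finger_force: 89.4
```

```bash
python3 -c "
from h import *
st()"
```

```text
25.75 p [0.5213 0.2508 0.0357] capang 0.7222 F [-2.18 -1.64  3.92] M [-0.155  0.404  0.039] w 0.129 ff 89.4 j6 -1.933
```

drive_tool:
  rows:
    - [0,0,0,0,0.2]
    - [0,0,0,0,0.3]
    - [0,0,0,0,0.4]
    - [0,0,0,0,0.5]
    - [0,0,0,0,0.6]
    - [0,0,0,0,0.6]
    - [0,0,-0.005,0,0.6]
    - [0,0,-0.01,0,0.6]
    - [0,0,-0.015,0,0.6]
    - [0,0,-0.02,0,0.6]
    - [0,0,-0.03,0,0.6]
    - [0,0,-0.03,0,0.6]
    - [0,0,-0.03,0,0.6]
    - [0,0,0,0,0.6]
    - [0,0,0,0,0.6]

```text
clock: 27.62
tcp_pos: [0.5211, 0.2507, 0.1755]
orientation: [0.0, -0.353, 0.936, -0.0]
wrist_force: [-0.4, 0.0, -0.3]
width: 0.599
finger_force: 0.0
```

```bash
python3 - <<'E'
from h import *
st()
w=snapshot("wrist");s=snapshot("side")
cv2.imwrite("pics/c5.png",np.hstack([w["frame"][:,60:500],cv2.resize(s["frame"][240:400,200:340],(360,420),interpolation=2)])[:,:,::-1])
E
```

```text
27.62 p [0.5211 0.2507 0.1755] capang 0.7222 F [-0.45  0.05 -0.3 ] M [-0.016 -0.004 -0.003] w 0.599 ff 0.0 j6 -1.933
```

View pics/c5.png

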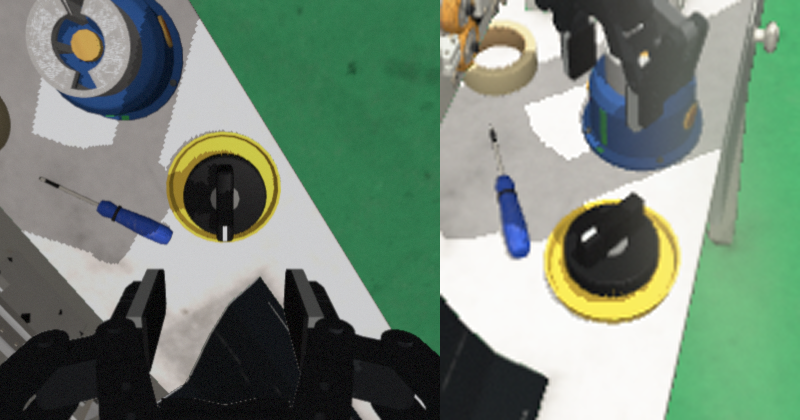

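The cap stands upright in the middle of the yellow dish, at about (224,195) in the wrist crop. The gripper is clear and nothing else has moved.

```bash
python3 -c "
from station import *
print(hand_in())"
```

```text
the job is handed in; nothing more can be done
None
```

The pot is open, its cap stands upright in the middle of the drip dish, and the job is handed in; on the way I leaned on the first stop with about 0.2 N m and on what seemed to be the hard end with up to about 0.24 N m.

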